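# Wipe the stone chips off the sloping inspection board

### The arm

A 6-joint arm with a two-finger parallel gripper is mounted at the origin on a cart in front of the work surface, level with it; the furniture and walls round the work are solid. World frame = base frame: x ahead of the robot, y to its left, z up, the work surface at z = 0. Lengths are in m, angles in rad, forces in N, time in s.
With the tool pointing down it reaches from about 0.3 to 0.775 m from the base axis. Payload 14.6 kg.
Tool frame: the origin (TCP) lies at the very end of the fingers, on their centre line; the grasp point (between the pads) lies 19 mm behind it (ctrl.hold_point_z is the z of the grasp point in the tool frame, in m); z points along the fingers, y is the direction in which the jaws open and shut (so a half turn about z gives the same grasp; the last joint's range is limited). The gripper opens to 94 mm and grips with 3 to 60 N. Pads are 16 mm wide; open, the fingers measure 119 mm over their backs; the gripper's body (75 mm by 177 mm) begins 78 mm behind the grasp point.
Start: joints at [-1.35, 0.3, 1.521, -0, 1.321, -0.067], TCP at [0.156, -0.527, 0.205] pointing down, gripper open.
Joint ranges: [-3.03, 3.03], [-0.79, 2.21], [0.23, 2.52], [-1.04, 4.18], [0, 3.07], [-2.55, 2.55]. Speed limits (rad/s): [2.22, 2.22, 2.57, 3.14, 3.14, 3.14].

### API

Orientations are given as [roll, pitch, yaw] about the fixed x, y, z axes, in that order (R = Rz(yaw) Ry(pitch) Rx(roll)).
In Python, from station import ctrl, cams, hand_in gives the robot as it stands.
- The arm moves only by the tool servo_tool, never from a script. Its argument "rows" is a list of rows, each a list of 7 numbers: the shift along the world's x, y, z in m, then the turn, a rotation vector about the world's x, y, z in rad, then the gripper command: -1 is shut, 1 is fully open, values between are in proportion. A call has exactly 8 rows; each row is the pose to reach, as a shift and turn from the pose measured when the call began; what a row does not reach only later rows make up. A row lasts 1/12 s, in which the tool goes at most 41.7 mm and 7.16 degrees, less where a joint would pass 70% of its speed; a pose out of reach is approached as far as the arm can. A call with a gripper value outside its range is refused whole. The fingers move at their own pace and stop on an object; "newtons" is the grip in N (left out, the last holds). Time passes only in rows, so rows that repeat a pose let the fingers close, or fill a call up. It gives the time, the measured TCP pose, the force and the opening at its end, in the units of the state.
- ctrl.get_obs(): the state, without advancing time (a new reading comes with each control period).
- cams.camera(name): name is "side" or "top" or "wrist"; returns a dict with "image" (384x512x3 uint8, red, green, blue), "depth" (384x512 float32, m along the optical axis (not along the pixel's ray), 0 where there is no reading), "fx", "fy", "cx", "cy" (pixels), "rvec" (rotation vector, rad) and "tvec" (3), from world to camera coordinates, as OpenCV has them; the wrist camera has in their place "hand_eye" (4x4, takes a point from camera to tool coordinates, whose origin is the TCP and whose axes are the flange's). Camera axes: x right, y down, z forward; pixel columns grow to the right and rows downward; lengths in m; the calibration is good to about 2 mm. A picture is of the moment at which its call begins: read the wrist's pose just before it.
- hand_in(): hands the job in, once; it reports no verdict.
Trained networks look in a picture, given as the dict that the camera call returned (one of the last four; its "shot" number tells which), for a name from the list of things; names that differ only in an ending like _2 or _b are one class to them, and where a whole thing is asked for, a point or a joint stands for the part that bears it (a point fixed in the world has none). Each returns a list of dicts, best first, with "p" (0 to 1); they miss things now and then, are a little off and sometimes report something else, mostly with a low value. They report only what shows in the picture. A call takes as long as a camera call.
- cams.spot_in(picture, name): "box" ([left, top, right, bottom] as shares, 0 to 1, of the picture: columns of its width, rows of its height, round what is visible of it).
- cams.place_of(picture, name): "at" ([column, row] as shares, 0 to 1, of the picture: columns of its width, rows of its height: a listed point, or the origin of a listed thing).
The state is a dict: "time_s": time; "qpos": joint angles; "joint_vel": joint speeds; "tau": joint torques, N m; "ee_pos": TCP position; "eef_rot": TCP orientation; "force": force on the tool from outside, world axes, zero at the start; "moment": the same for the moment, N m; "grip_width": finger opening in m.
Only numpy, scipy, OpenCV 4.12 (cv2) and the standard library are available. Lean on these libraries where they do the work, as an engineer would, in place of code of your own. Each camera call takes 0.05 s, during which the arm holds its last target.

### The job

Take the black board eraser, lay it flat on the white sloping plate at the closed end of the inspection board, and with light steady pressure (5 to 15 newtons, never over 30) wipe all four stone chips along the plate, over its open end and into the blue catch tray. Do it with the eraser, not with the fingers, and keep the eraser flat and pressed on the plate past its middle. Then put the eraser back flat on the desk, let go of it, and leave the jar, the seed dish and the glue stick alone.

Things in the scene. Friction and masses are not known exactly. Their poses are not given: they have to be found in the camera images.
- eraser: black felt board eraser, a rigid block 36 mm (x) by 108 mm (y) by 32 mm high (z), lying felt side (-z) down on the desk; origin at the centre of its underside. Grasp it across the 36 mm.
- inspection_board: fixed stand with a sloping board and a blue catch tray at its open end, about 134 by 330 mm. Origin on the desk under the board's middle; x points away from the robot (the board's high side), y along the board: closed end at +110 mm, open end at -110 mm; z up. The board's middle is 75 mm above the desk.
- slope_frame: aluminium frame, tilted 30 deg, low edge to the robot. Origin mid-board; x up the slope, y along to the closed end, z square to it. White plate inside: 122 mm (x) by 220 mm (y: -110 open end, no rim, to +110 closed rim). Rims 6 mm thick, tops at z=+8 mm. The plate lies parallel on a foam pad (gives 1 mm per 7 N); its surface is anywhere from z=0 to -6 mm, not measured: feel for it.
- tray_in (a point): centre of the floor of the blue catch tray, which has the axes of the stand; inside 118 mm (x) by 92 mm (y); the floor lies 4 mm above the desk, the walls are 60 mm (robot side), 65 mm (far end) and 95 mm (back) high, and 20 mm under the board's open end
- chip_0: flat dark grey stone chip, about 24 mm across and 6 mm thick, lying loose on the white plate at the start; origin at the centre of its underside
- chip_1: flat brown stone chip, same size, on the plate; origin as before
- chip_2: flat blackish stone chip, same size, on the plate; origin as before
- chip_3: flat tan stone chip, same size, on the plate; origin as before
- jar: bystander: sample jar with a red screw cap, 42 mm across, 80 mm high, standing on the desk; origin at the centre of its underside
- seed_dish: bystander: clear petri dish with seeds, 60 mm across, 13 mm high; origin at the centre of its underside
- glue: bystander: white and yellow glue stick, 25 mm across, 90 mm high, standing; origin at the centre of its underside

How it is judged:
By the outcome, as a careful person would: the job done as asked, in the order asked, and still so for the second after the job is handed in, with the robot touching nothing.
It also fails if it takes over 64 s, if anything falls off the work surface, if the arm or the gripper's body presses on something with over 40 N, if the wrist force passes 120 N, or if a joint passes its speed limit or range.

## Working session

There is one attempt and no reset: what is moved stays moved. The work goes in short steps, Python scripts to look and compute and a tool call to move; the robot and the scene stay as the last step left them, time stands still between calls to the robot, and variables do not carry over. Pictures are saved under pics/ and viewed, and the job is handed in when it is done.

Besides the shell and the picture viewer there is one more tool, called after "Call:" in YAML: its name, and indented under it one key for each argument. servo_tool: Moves the arm, as the interface text tells. Its arguments: {"type":"object","properties":{"rows":{"type":"array"},"newtons":{"type":"number"}},"required":["rows"]}

```bash
ls; mkdir -p pics
cat > h.py <<'E'
import numpy as np, cv2
from scipy.spatial.transform import Rotation as R
from station import ctrl,cams,hand_in
def save(p,n): cv2.imwrite('pics/'+n,cv2.cvtColor(p['image'],cv2.COLOR_RGB2BGR))
def T(p,obs=None):
    M=np.eye(4)
    if 'rvec' in p:
        M[:3,:3]=cv2.Rodrigues(np.array(p['rvec'],float))[0]; M[:3,3]=np.ravel(p['tvec']); return np.linalg.inv(M)
    M[:3,:3]=R.from_euler('xyz',obs['eef_rot']).as_matrix(); M[:3,3]=obs['ee_pos']
    return M@np.array(p['hand_eye'])
def cloud(p,obs=None):
    d=p['depth']; v,u=np.mgrid[:d.shape[0],:d.shape[1]]
    c=np.stack([(u-p['cx'])/p['fx']*d,(v-p['cy'])/p['fy']*d,d],-1)
    M=T(p,obs); w=c@M[:3,:3].T+M[:3,3]; w[d==0]=np.nan; return w
E
python3 - <<'E'
from h import *
o=ctrl.get_obs(); print(o)
for n in ['top','side']:
    p=cams.camera(n); save(p,n+'0.png'); w=cloud(p)
    np.savez('pics/'+n+'0.npz',w=w,im=p['image'],M=T(p),k=[p['fx'],p['fy'],p['cx'],p['cy']])
    for t in ['eraser','inspection_board','slope_frame','tray_in','chip_0','chip_1','chip_2','chip_3','jar','seed_dish','glue']:
        for f,k in ((cams.place_of,'at'),)+(((cams.spot_in,'box'),) if t!='tray_in' else ()):
            try:
                for r in f(p,t)[:1]:
                    a=np.array(r[k]); 
                    px=a*np.array([512,384]*(len(a)//2))
                    s=''
                    if k=='at' and 0<=px[0]<512 and 0<=px[1]<384: s=w[int(px[1]),int(px[0])].round(4)
                    print(n,t,k,round(r['p'],2),px.round(1),s)
            except Exception as e: print(n,t,k,e)
print(ctrl.get_obs()['time_s'])
E
```

```text
pics
{'time_s': 0.0, 'qpos': array([-1.34958758e+00,  3.00475174e-01,  1.52158474e+00,  9.23624337e-06,
        1.32071593e+00, -6.65936001e-02]), 'joint_vel': array([-0.00042365, -0.00126843,  0.00048571,  0.00038875, -0.00089135,
        0.00037707]), 'tau': array([-2.24997391e-03, -5.31799006e+01, -3.52740097e+01,  7.07732281e-02,
        2.44574749e-02, -6.55601048e-05]), 'ee_pos': array([ 0.15605886, -0.52711469,  0.20488256]), 'eef_rot': array([-3.14041269e+00, -8.76607008e-05,  2.87800007e-01]), 'force': array([ 0.71998015, -0.05902361,  0.5545422 ]), 'moment': array([ 0.00416769,  0.03911694, -0.0178724 ]), 'grip_width': 0.09399266856194056}
top eraser at 0.8 [127.1 221.1] [0.4369 0.2877 0.0301]
top eraser box 0.64 [108.8 202.4 145.5 233.1] 
top inspection_board at 0.85 [263.9 214. ] [ 0.4504 -0.0793  0.0641]
top inspection_board box 0.8 [218.6 185.4 350.1 234.8] 
top slope_frame at 0.85 [266.3 211.6] [ 0.4581 -0.0872  0.0674]
top slope_frame box 0.74 [217.5 184.9 308.1 236.3] 
top tray_in at 0.6 [323.9 214.4] [ 0.4519 -0.2479  0.0029]
top chip_0 at 0.6 [281.7 224.3] [ 0.4237
[... 966 characters left out ...]
-0.0768  0.0731]
side slope_frame box 0.94 [228.5 160.5 300.2 235.9] 
side tray_in at 0.56 [291.4 183.4] [ 0.4299 -0.1817  0.0579]
side chip_0 at 0.53 [284.4 196.8] [ 0.4257 -0.1208  0.049 ]
side chip_1 at 0.53 [284.4 196.8] [ 0.4257 -0.1208  0.049 ]
side chip_2 at 0.53 [284.4 196.8] [ 0.4257 -0.1208  0.049 ]
side chip_3 at 0.53 [284.4 196.8] [ 0.4257 -0.1208  0.049 ]
side jar at 0.81 [240.1 260.3] [0.4278 0.1442 0.0174]
side jar box 0.87 [226.9 234.8 245.  264.9] 
side seed_dish at 0.58 [201.8 220.4] [ 6.152e-01  4.490e-02 -2.000e-04]
side seed_dish box 0.73 [192.7 211.6 218.3 230.3] 
side glue at 0.52 [302.8 158.9] [ 0.4842 -0.4189  0.0064]
side glue box 0.57 [302.4 139.5 310.4 158.6] 
2.2
```

Run:
```python
import cv2
a=cv2.imread('pics/top0.png')[130:260,90:420]; cv2.imwrite('pics/top0c.png',cv2.resize(a,None,fx=2.4,fy=2.4,interpolation=2))
a=cv2.imread('pics/side0.png')[110:340,150:400]; cv2.imwrite('pics/side0c.png',cv2.resize(a,None,fx=2.5,fy=2.5,interpolation=2))
```

```text
(no output)
```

View pics/top0c.png

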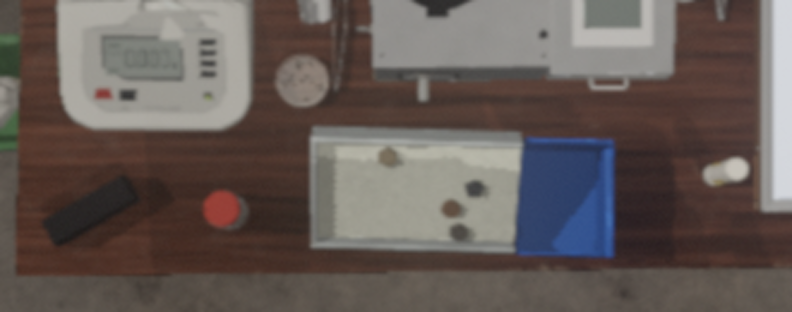

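View pics/side0c.png

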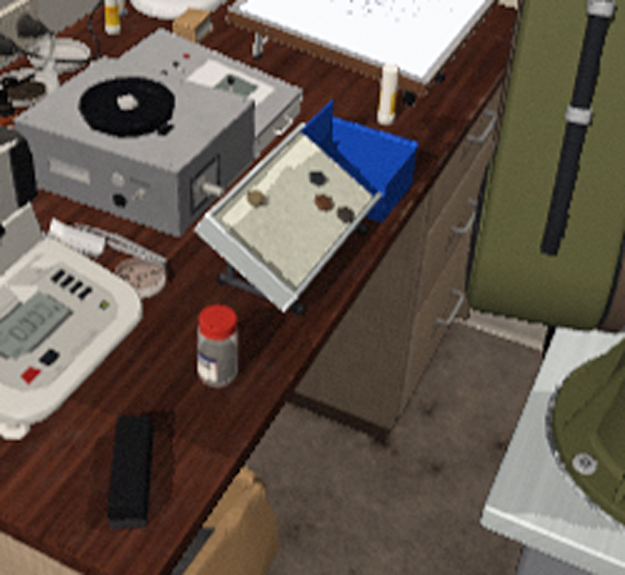

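The top view shows the tan chip up-slope near the closed end, and the three others near the open end. The eraser is at about x 0.43, y 0.29, turned about 30°. The jar stands between it and the board. Next I'll fit the geometry from the depth data.

Run:
```python
from h import *
for n in ['top','side']:
    z=np.load(f'pics/{n}0.npz'); w=z['w']; im=z['im'].astype(int); M=z['M']
    print(n,'cam at',M[:3,3].round(3),z['k'].round(1))
    # eraser
    m=(im.max(2)<60)&(w[...,2]>0.02)&(w[...,2]<0.045)&(w[...,1]>0.2)&(w[...,1]<.4)&(w[...,0]<.55)&(w[...,0]>.3)
    P=w[m]; print('eraser',len(P),P.mean(0).round(4),np.median(P[:,2]).round(4))
    r=cv2.minAreaRect((P[:,:2]*1000).astype(np.float32)); print(r)
    # plate
    m=(w[...,0]>.36)&(w[...,0]<.56)&(w[...,1]>-.22)&(w[...,1]<.08)&(w[...,2]>.02)&(w[...,2]<.13)
    b=(im[...,2]-im[...,0]>40)
    m&=~b
    P=w[m]
    # ransac plane w/ 30 deg
    best=None;rng=np.random.default_rng(0)
    for i in range(2000):
        a=P[rng.choice(len(P),3,False)]; nn=np.cross(a[1]-a[0],a[2]-a[0]); L=np.linalg.norm(nn)
        if L<1e-5: continue
        nn/=L; nn*=np.sign(nn[2]); d=nn@a[0]; c=(abs(P@nn-d)<.0015).sum()
        if best is None or c>best[0]: best=(c,nn,d)
    c,nn,d=best; Q=P[abs(P@nn-d)<.002]; c0=Q.mean(0); nn=np.linalg.svd(Q-c0)[2][2]; nn*=np.sign(nn[2])
    print('plane n',nn.round(4),'tilt',np.degrees(np.arccos(nn[2])).round(2),'yaw',np.degrees(np.arctan2(-nn[1],-nn[0])).round(2),'c0',c0.round(4),len(Q))
    h=(P-c0)@nn; print('height hist',np.histogram(h,bins=np.arange(-.02,.03,.002)))
    # blue tray
    m=b&(w[...,1]<-.1)&(w[...,1]>-.35)&(w[...,0]>.3)&(w[...,0]<.6)
    B=w[m]; print('blue',len(B),B.min(0).round(3),B.max(0).round(3)); 
    r=cv2.minAreaRect((B[:,:2]*1000).astype(np.float32)); print(r)
    # rim points
    Rm=P[(h>.004)&(h<.014)]; print('rim',len(Rm),cv2.minAreaRect((Rm[:,:2]*1000).astype(np.float32)),Rm.min(0).round(3),Rm.max(0).round(3))
```

```text
top cam at [ 0.387 -0.049  1.299] [466.8 466.8 260.  192.6]
eraser 493 [0.4475 0.2884 0.0312] 0.0315
((447.8262023925781, 289.48583984375), (34.62919616699219, 104.39985656738281), 29.962060928344727)
plane n [-0.5009  0.0112  0.8655] tilt 30.06 yaw -1.28 c0 [ 0.4632 -0.0771  0.0698] 2076
height hist (array([   8,    9,   20,   28,   32,   26,   45,  107,  450, 1047, 1063,
        540,  226,  126,  111,  154,  184,  117,   40,    5,    2,    0,
          0,    0]), array([-2.00000000e-02, -1.80000000e-02, -1.60000000e-02, -1.40000000e-02,
       -1.20000000e-02, -1.00000000e-02, -8.00000000e-03, -6.00000000e-03,
       -4.00000000e-03, -2.00000000e-03, -1.73472348e-17,  2.00000000e-03,
        4.00000000e-03,  6.00000000e-03,  8.00000000e-03,  1.00000000e-02,
        1.20000000e-02,  1.40000000e-02,  1.60000000e-02,  1.80000000e-02,
        2.00000000e-02,  2.20000000e-02,  2.40000000e-02,  2.60000000e-02,
        2.80000000e-02]))
blue 1862 [ 0.39  -0.313 -0.005] [ 0.521 -0.193  0.101]
((456.7673034667969, -253.1848602294922), (115.81243133544922, 132.438720703125), 88.2816619873046
[... 681 characters left out ...]
0000e-02, -1.00000000e-02, -8.00000000e-03, -6.00000000e-03,
       -4.00000000e-03, -2.00000000e-03, -1.73472348e-17,  2.00000000e-03,
        4.00000000e-03,  6.00000000e-03,  8.00000000e-03,  1.00000000e-02,
        1.20000000e-02,  1.40000000e-02,  1.60000000e-02,  1.80000000e-02,
        2.00000000e-02,  2.20000000e-02,  2.40000000e-02,  2.60000000e-02,
        2.80000000e-02]))
blue 949 [ 0.387 -0.301  0.001] [ 0.515 -0.186  0.109]
((451.3752136230469, -243.16961669921875), (114.82233428955078, 127.71588134765625), 89.45037841796875)
rim 431 ((457.49176025390625, -75.85183715820312), (227.17715454101562, 120.88236236572266), 88.46808624267578) [ 0.394 -0.188  0.045] [0.521 0.038 0.115]
```

Call:
servo_tool:
  rows:
    - [0.015,0.027,0.015,0,0,0.11,1]
    - [0.03,0.054,0.03,0,0,0.22,1]
    - [0.045,0.08,0.045,0,0,0.33,1]
    - [0.06,0.107,0.06,0,0,0.44,1]
    - [0.078,0.135,0.075,0,0,0.55,1]
    - [0.095,0.165,0.09,0,0,0.66,1]
    - [0.11,0.195,0.1,0,0,0.77,1]
    - [0.13,0.22,0.115,0,0,0.88,1]

```text
time_s: 2.87
ee_pos: [0.2861, -0.3054, 0.3209]
eef_rot: [-3.142, 0.0, 1.173]
force: [0.7, 0.1, 0.6]
grip_width: 0.0938
```

Call:
servo_tool:
  rows:
    - [0.015,0.027,0.0,0,0,0.11,1]
    - [0.03,0.054,0.0,0,0,0.22,1]
    - [0.045,0.08,0.0,0,0,0.33,1]
    - [0.06,0.107,0.0,0,0,0.44,1]
    - [0.078,0.135,0,0,0,0.55,1]
    - [0.095,0.165,0,0,0,0.66,1]
    - [0.11,0.195,0,0,0,0.77,1]
    - [0.12,0.22,0,0,0,0.88,1]

```text
time_s: 3.53
ee_pos: [0.4068, -0.0834, 0.3209]
eef_rot: [3.141, 0.0, 2.059]
force: [0.5, -0.3, 0.2]
grip_width: 0.094
```

```bash
cat > wr.py <<'E'
import sys
from h import *
o=ctrl.get_obs(); p=cams.camera('wrist'); n=sys.argv[1]; save(p,n+'.png'); w=cloud(p,o)
np.savez('pics/'+n+'.npz',w=w,im=p['image'],M=T(p,o),k=[p['fx'],p['fy'],p['cx'],p['cy']])
print(o['time_s'],o['ee_pos'].round(4),o['eef_rot'].round(4),o['qpos'].round(3),o['force'].round(2),o['grip_width'])
print(np.array(p['hand_eye']).round(3))
E
python3 wr.py w1
```

```text
3.5333 [ 0.4068 -0.0834  0.3209] [3.1413e+00 1.0000e-04 2.0591e+00] [-0.291 -0.077  1.674  0.     1.544 -0.779] [ 0.53 -0.29  0.21] 0.09400103028942842
[[ 0.001 -0.965 -0.263  0.076]
 [ 1.     0.001 -0.    -0.001]
 [ 0.001 -0.263  0.965 -0.179]
 [ 0.     0.     0.     1.   ]]
```

View pics/w1.png

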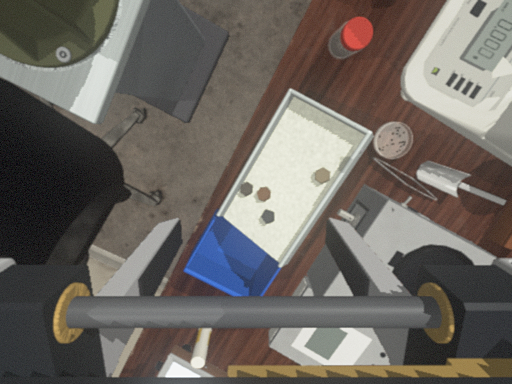

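The wrist view shows the whole board, with the closed-end corners at (290,90) and (371,130) and the open end at (217,215) to (278,266). The four chips show clearly. Next is a fit of the frame and the chips.

Run:
```python
from h import *
z=np.load('pics/w1.npz'); w=z['w']; im=z['im'].astype(int)
b=(im[...,2]-im[...,0]>40)
m=(w[...,0]>.37)&(w[...,0]<.56)&(w[...,1]>-.24)&(w[...,1]<.08)&(w[...,2]>.02)&(w[...,2]<.14)&~b
P=w[m]; C=im[m]
# plate plane: iter
nn=np.array([-.5,.0148,.8658]); d=np.median(P@nn)
for i in range(15):
    Q=P[abs(P@nn-d)<.003]; c0=Q.mean(0); nn=np.linalg.svd(Q-c0,full_matrices=False)[2][2]; nn*=np.sign(nn[2]); d=nn@c0
print('n',nn.round(4),np.degrees(np.arccos(nn[2])).round(2),'yaw',np.degrees(np.arctan2(-nn[1],-nn[0])).round(2),c0.round(4))
h=P@nn-d; print(np.histogram(h,bins=np.arange(-.01,.021,.001)))
for yaw in np.radians([-1.5,-1.7,-2.0]):
    y=np.array([-np.sin(yaw),np.cos(yaw),0]); y-=nn*(nn@y); y/=np.linalg.norm(y); x=np.cross(y,nn)
    X=P@x; Y=P@y
    r=(h>.008)&(h<.016)
    # rim points: two long rims
    rx=X[r]; ry=Y[r]; mid=np.median(X[abs(h)<.002])
    for s in (-1,1):
        k=(np.sign(rx-mid)==s)&(abs(rx-mid)>.05)
        f=np.polyfit(ry[k],rx[k],1); print(np.degrees(yaw).round(1),'rim',s,k.sum(),'slope deg',np.degrees(np.arctan(f[0])).round(2),np.percentile(rx[k],[2,50,98]).round(4),'y',np.percentile(ry[k],[.5,99.5]).round(4))
    k=abs(rx-mid)<.04; print('closed rim',k.sum(),np.percentile(ry[k],[2,10,50,90,98]).round(4), 'plate Y',np.percentile(Y[abs(h)<.003],[.5,99.5]).round(4))
yaw=np.radians(-1.7)
```

```text
n [-0.4991  0.0182  0.8663] 29.97 yaw -2.08 [ 0.4635 -0.0739  0.0707]
(array([  16,   20,   13,   18,   15,   19,   15,  103, 1099, 4308, 4186,
       1089,  133,  109,  166,  289,  265,  102,   72,   61,   76,  174,
        437,  691,  316,   53,    3,    0,    0,    0]), array([-1.00000000e-02, -9.00000000e-03, -8.00000000e-03, -7.00000000e-03,
       -6.00000000e-03, -5.00000000e-03, -4.00000000e-03, -3.00000000e-03,
       -2.00000000e-03, -1.00000000e-03, -8.67361738e-18,  1.00000000e-03,
        2.00000000e-03,  3.00000000e-03,  4.00000000e-03,  5.00000000e-03,
        6.00000000e-03,  7.00000000e-03,  8.00000000e-03,  9.00000000e-03,
        1.00000000e-02,  1.10000000e-02,  1.20000000e-02,  1.30000000e-02,
        1.40000000e-02,  1.50000000e-02,  1.60000000e-02,  1.70000000e-02,
        1.80000000e-02,  1.90000000e-02,  2.00000000e-02]))
-1.5 rim -1 715 slope deg 1.13 [0.3698 0.3741 0.3855] y [-0.1757  0.047 ]
-1.5 rim 1 816 slope deg 0.14 [0.4945 0.5008 0.5038] y [-0.1763  0.0457]
closed rim 279 [0.0406 0.041  0.0434 0.046  0.0467] plate Y [-0.1775  0.0404]
-1.7 rim -1 715 slope deg 0.96 [0.37   0.3743 0.3853] y [-0.1746  0.0481]
-1.7 rim 1 814 slope deg 0.0 [0.4949 0.501  0.5038] y [-0.1748  0.0472]
closed rim 279 [0.042  0.0423 0.0447 0.0473 0.048 ] plate Y [-0.1761  0.0416]
-2.0 rim -1 717 slope deg 0.75 [0.3704 0.3746 0.3861] y [-0.1729  0.0498]
-2.0 rim 1 812 slope deg -0.22 [0.4953 0.5012 0.5038] y [-0.1725  0.0492]
closed rim 281 [0.044  0.0443 0.0467 0.0494 0.0499] plate Y [-0.1741  0.0436]
```

```bash
cat > fr.py <<'E'
from h import *
nn=np.array([-.4995,.0165,.8661]); nn/=np.linalg.norm(nn)
yaw=np.radians(-1.8)
y=np.array([-np.sin(yaw),np.cos(yaw),0]); y-=nn*(nn@y); y/=np.linalg.norm(y); x=np.cross(y,nn)
E
python3 - <<'E'
from fr import *
z=np.load('pics/w1.npz'); w=z['w']; im=z['im'].astype(int)
b=(im[...,2]-im[...,0]>40)
m=(w[...,0]>.37)&(w[...,0]<.56)&(w[...,1]>-.24)&(w[...,1]<.08)&(w[...,2]>.02)&(w[...,2]<.14)&~b
P=w[m]; q=np.median(P@nn)
S=w@np.stack([x,y,nn],1)
d=np.median((P@nn)[abs(P@nn-q)<.003])
X,Y,h=S[...,0],S[...,1],S[...,2]-d
r=m&(h>.009)&(h<.016)
k=r&(X>.48)&(Y>-.17)&(Y<.03); xu=np.median(X[k]); 
k=r&(X<.384)&(Y>-.17)&(Y<.03); xl=np.median(X[k]); 
k=r&(abs(X-.4377)<.04); print(xu,xl,np.percentile(Y[k],[2,98]),'open',np.percentile(Y[m&(abs(h)<.003)],[.5]))
yc=np.percentile(Y[k],[2,98]).mean()-.113
xm=(xu+xl)/2
O=x*xm+y*yc+nn*d; print('O',O.round(4),'xhat',x.round(4),'y',y.round(4),'n',nn.round(4))
np.savez('frame.npz',O=O,A=np.stack([x,y,nn],1))
# chips
lx,ly=X-xm,Y-yc
k=(h>.003)&(h<.0095)&(abs(lx)<.062)&(abs(ly)<.105)&m
n,lab,st,ce=cv2.connectedComponentsWithStats(k.astype(np.uint8))
for i in range(1,n):
    if st[i,4]>25:
        g=lab==i; print(st[i],'lx',np.percentile(lx[g],[2,50,98]).round(4),'ly',np.percentile(ly[g],[2,50,98]).round(4),'h',np.median(h[g]).round(4),im[g].mean(0).round())
E
```

```text
0.5010195320427671 0.3739438629312953 [0.04257305 0.04836355] open [-0.1757532]
O [ 0.4623 -0.0822  0.0701] xhat [ 0.8657 -0.0272  0.4998] y [ 3.180e-02  9.995e-01 -7.000e-04] n [-0.4995  0.0165  0.8661]
[315 167  15  17 186] lx [0.0311 0.041  0.0505] ly [0.0247 0.0343 0.044 ] h 0.0057 [158. 149. 125.]
[237 182  16  14 142] lx [-0.0619 -0.0493 -0.0398] ly [-0.0556 -0.0461 -0.0369] h 0.0058 [122. 120. 110.]
[257 187  14  15 150] lx [-0.0289 -0.0196 -0.0101] ly [-0.0464 -0.0365 -0.0269] h 0.0058 [147. 127. 107.]
[261 209  13  15 134] lx [-0.0037  0.0056  0.0146] ly [-0.0701 -0.061  -0.0518] h 0.0059 [115. 117. 112.]
```

Call:
servo_tool:
  rows:
    - [0.005,0.03,0,0,0,0,1]
    - [0.01,0.07,-0.005,0,0,0.01,1]
    - [0.015,0.11,-0.01,0,0,0.02,1]
    - [0.02,0.15,-0.015,0,0,0.03,1]
    - [0.025,0.19,-0.02,0,0,0.035,1]
    - [0.03,0.225,-0.03,0,0,0.035,1]
    - [0.035,0.26,-0.04,0,0,0.035,1]
    - [0.04,0.295,-0.05,0,0,0.035,1]

```text
time_s: 4.25
ee_pos: [0.4474, 0.2161, 0.2706]
eef_rot: [3.14, -0.001, 2.104]
force: [0.4, -0.5, 0.3]
grip_width: 0.0939
```

Call:
servo_tool:
  rows:
    - [0.0,0.03,-0.02,0,0,0,1]
    - [0,0.05,-0.04,0,0,0,1]
    - [0,0.07,-0.06,0,0,0,1]
    - [0,0.078,-0.08,0,0,0,1]
    - [0,0.078,-0.1,0,0,0,1]
    - [0,0.078,-0.12,0,0,0,1]
    - [0,0.078,-0.13,0,0,0,1]
    - [0,0.078,-0.13,0,0,0,1]

```text
time_s: 4.92
ee_pos: [0.4467, 0.2936, 0.1387]
eef_rot: [-3.14, -0.001, 2.104]
force: [0.1, 0.2, -1.6]
grip_width: 0.094
```

```bash
python3 wr.py w2
python3 - <<'E'
from h import *
z=np.load('pics/w2.npz'); w=z['w']; im=z['im'].astype(int)
m=(im.max(2)<70)&(w[...,2]>0.024)&(w[...,2]<0.04)&(w[...,1]>0.2)&(w[...,1]<.38)&(w[...,0]<.55)&(w[...,0]>.35)
P=w[m]; print(len(P),np.median(P[:,2])); print(cv2.minAreaRect((P[:,:2]*1000).astype(np.float32)))
E
```

```text
4.9167 [0.4467 0.2936 0.1387] [-3.1396e+00 -6.0000e-04  2.1042e+00] [ 5.130e-01  3.320e-01  1.642e+00  1.000e-03  1.170e+00 -2.100e-02] [ 0.14  0.24 -1.59] 0.0940080938667288
[[ 0.001 -0.965 -0.263  0.076]
 [ 1.     0.001 -0.    -0.001]
 [ 0.001 -0.263  0.965 -0.179]
 [ 0.     0.     0.     1.   ]]
3260 0.03153781167196493
((446.07330322265625, 289.87213134765625), (33.354862213134766, 104.2393798828125), 29.764232635498047)
```

View pics/w2.png

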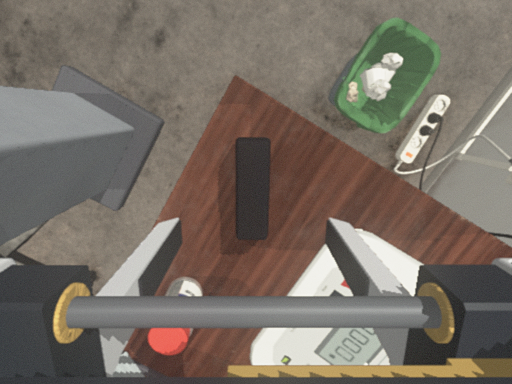

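Call:
servo_tool:
  rows:
    - [-0.0005,-0.004,-0.03,0,0,-0.013,0.3]
    - [-0.0005,-0.004,-0.06,0,0,-0.013,0.3]
    - [-0.0005,-0.004,-0.09,0,0,-0.013,0.3]
    - [-0.0005,-0.004,-0.11,0,0,-0.013,0.3]
    - [-0.0005,-0.004,-0.122,0,0,-0.013,0.1]
    - [-0.0005,-0.004,-0.128,0,0,-0.013,0]
    - [-0.0005,-0.004,-0.128,0,0,-0.013,-0.5]
    - [-0.0005,-0.004,-0.128,0,0,-0.013,-1]
  newtons: 40

```text
time_s: 5.63
ee_pos: [0.4476, 0.2902, 0.0137]
eef_rot: [3.14, -0.001, 2.091]
force: [0.1, -0.4, 0.3]
grip_width: 0.0443
```

Call:
servo_tool:
  rows:
    - [0,0,0,0,0,0,-1]
    - [0,0,0,0,0,0,-1]
    - [0,0,0,0,0,0,-1]
    - [0,0,0,0,0,0,-1]
    - [0,0,0.005,0,0,0,-1]
    - [0,0,0.02,0,0,0,-1]
    - [0,0,0.04,0,0,0,-1]
    - [0,0,0.06,0,0,0,-1]

```text
time_s: 6.3
ee_pos: [0.4474, 0.2901, 0.0748]
eef_rot: [3.14, -0.001, 2.091]
force: [0.8, -0.6, -0.4]
grip_width: 0.0359
```

```bash
cat > tgt.py <<'E'
import sys
from h import *
f=np.load('frame.npz'); O,A=f['O'],f['A']
Rt=np.stack([-A[:,0],A[:,1],-A[:,2]],1)
def st(o=None):
    o=o or ctrl.get_obs(); Rc=R.from_euler('xyz',o['eef_rot']).as_matrix()
    s=A.T@(o['ee_pos']-O)
    print('t',round(o['time_s'],2),'TCP slope mm',(s*1e3).round(1),'force slope',(A.T@o['force']).round(2),'moment',(A.T@o['moment']).round(2),'err rot slope deg',np.degrees(A.T@R.from_matrix(Rt@Rc.T).as_rotvec()).round(2),'w',o['grip_width'])
    return o,Rc,s
if __name__=='__main__':
    o,Rc,s=st()
    g=[float(a)/1e3 for a in sys.argv[1:4]]
    print('shift',(O+A@g-o['ee_pos']).round(4),'rotvec',R.from_matrix(Rt@Rc.T).as_rotvec().round(4),'q',o['qpos'].round(2))
E
python3 tgt.py 0 78 60; python3 -c "
from tgt import *
print('hover to touch dirs -n*10mm',(-A[:,2]*10).round(2),'-y*10',(-A[:,1]*10).round(2))"
```

```text
t 6.3 TCP slope mm [-20.6 371.7  17.6] force slope [ 0.52 -0.56 -0.79] moment [ 0.   -0.09 -0.04] err rot slope deg [ 15.13 -27.33  57.02] w 0.03586997707853188
shift [-0.0126 -0.2934  0.0472] rotvec [-0.2837 -0.4675  0.9942] q [ 0.51  0.41  1.7   0.    1.03 -0.01]
hover to touch dirs -n*10mm [ 5.   -0.17 -8.66] -y*10 [-0.32 -9.99  0.01]
```

Call:
servo_tool:
  rows:
    - [0,0,0.03,-0.02,-0.034,0.072,-1]
    - [0,0,0.065,-0.043,-0.07,0.149,-1]
    - [0,-0.01,0.1,-0.064,-0.105,0.224,-1]
    - [0,-0.03,0.13,-0.085,-0.14,0.298,-1]
    - [0,-0.06,0.15,-0.106,-0.175,0.373,-1]
    - [0,-0.095,0.155,-0.128,-0.21,0.447,-1]
    - [0,-0.13,0.155,-0.149,-0.245,0.522,-1]
    - [0,-0.165,0.155,-0.17,-0.281,0.597,-1]

```text
time_s: 6.97
ee_pos: [0.4471, 0.1239, 0.231]
eef_rot: [3.071, 0.32, 2.687]
force: [0.4, -0.2, -0.2]
grip_width: 0.0357
```

```bash
python3 tgt.py 0 78 50
```

```text
t 6.97 TCP slope mm [ 61.7 205.5 150.3] force slope [ 0.24 -0.2  -0.39] moment [ 0.04  0.01 -0.02] err rot slope deg [  5.93 -10.71  22.54] w 0.03572080635535942
shift [-0.0073 -0.1274 -0.1176] rotvec [-0.1128 -0.1831  0.3926] q [ 0.28 -0.08  1.91 -0.19  1.03 -0.77]
```

Call:
servo_tool:
  rows:
    - [-0.001,-0.03,-0.01,-0.02,-0.035,0.075,-1]
    - [-0.003,-0.065,-0.02,-0.042,-0.07,0.15,-1]
    - [-0.005,-0.1,-0.035,-0.065,-0.105,0.225,-1]
    - [-0.007,-0.127,-0.06,-0.088,-0.145,0.31,-1]
    - [-0.007,-0.127,-0.09,-0.113,-0.183,0.3926,-1]
    - [-0.007,-0.127,-0.11,-0.113,-0.183,0.3926,-1]
    - [-0.007,-0.127,-0.1176,-0.113,-0.183,0.3926,-1]
    - [-0.007,-0.127,-0.1176,-0.113,-0.183,0.3926,-1]

```text
time_s: 7.63
ee_pos: [0.4393, -0.0031, 0.1124]
eef_rot: [3.141, 0.52, 3.108]
force: [-0.6, -0.7, 0.3]
grip_width: 0.0354
```

```bash
python3 tgt.py 0 78 18; python3 wr.py w3; python3 -c "
from h import *
p=cams.camera('side'); save(p,'s1.png')
a=cv2.imread('pics/s1.png')[90:260,170:350]; cv2.imwrite('pics/s1c.png',cv2.resize(a,None,fx=3.4,fy=3.4,interpolation=2))"
```

```text
t 7.63 TCP slope mm [-0.9 78.4 49.3] force slope [-0.3  -0.67  0.56] moment [ 0.08  0.18 -0.01] err rot slope deg [ 0.01 -0.21  0.12] w 0.035385787277795996
shift [ 0.0165 -0.0009 -0.0267] rotvec [-0.001  -0.0037  0.0019] q [-0.12 -0.08  2.28  0.1   0.42 -1.73]
7.6333 [ 0.4393 -0.0031  0.1124] [3.1414 0.5197 3.1078] [-0.116 -0.082  2.283  0.099  0.424 -1.732] [-0.56 -0.65  0.33] 0.035385787277795996
[[ 0.001 -0.965 -0.262  0.077]
 [ 1.     0.001  0.001 -0.001]
 [-0.001 -0.262  0.965 -0.179]
 [ 0.     0.     0.     1.   ]]
```

View pics/w3.png

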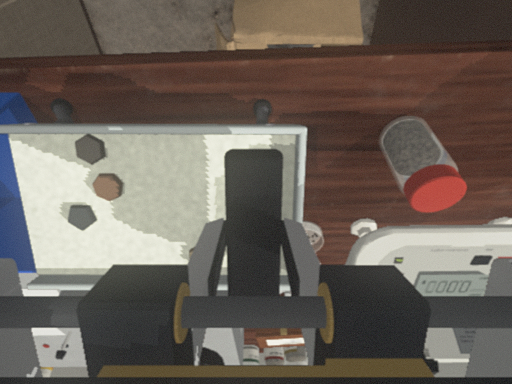

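View pics/s1c.png

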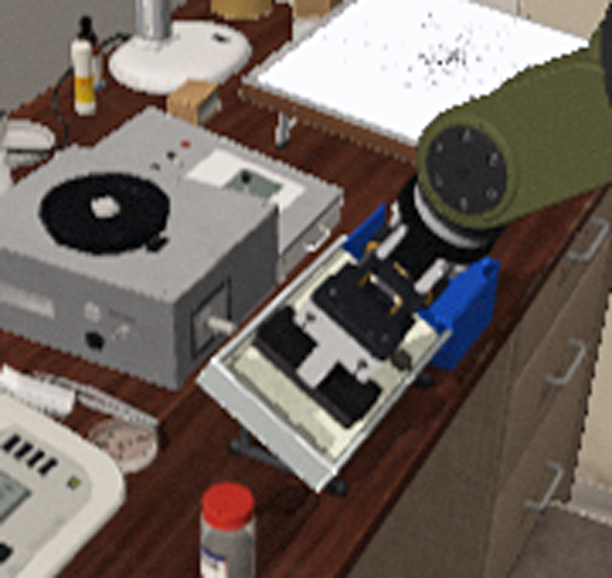

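Run:
```python
from tgt import *
z=np.load('pics/w3.npz'); w=z['w']; im=z['im'].astype(int); S=(w-O)@A; o=ctrl.get_obs(); t=A.T@(o['ee_pos']-O)
L=S-t
g=np.zeros(im.shape[:2],bool); g[150:225,222:286]=1
m=g&(im.max(2)<60)&(abs(L[...,2]-.018)<.02)
P=L[m]; print(len(P),P.min(0).round(4),P.max(0).round(4))
k=P[P[:,2]>np.percentile(P[:,2],20)]; print('top z',np.median(k[:,2]))
T_=P[abs(P[:,2]-np.median(k[:,2]))<.003]; c=T_.mean(0); n=np.linalg.svd(T_-c,full_matrices=False)[2][2]; print('n',n.round(3),'ext',np.percentile(T_,[.5,99.5],axis=0).round(4))
e=[];
for a in np.arange(-.05,-.03,.002):
    q=T_[abs(T_[:,0]-a)<.001]; e.append((a,q[:,1].min(),q[:,1].max()))
e=np.array(e); print('edge slopes deg',[np.degrees(np.polyfit(e[:,0],e[:,i],1)[0]).round(2) for i in(1,2)],e[:,1:].mean(0))
```

```text
1510 [-0.0572 -0.019  -0.0003] [-0.0093  0.0181  0.0178]
top z 0.015548266780614918
n [-0.001  0.01   1.   ] ext [[-0.0552 -0.0162  0.013 ]
 [-0.0152  0.0149  0.0171]]
edge slopes deg [np.float64(-58.13), np.float64(2.28)] [0.00017179 0.01441051]
```

Call:
servo_tool:
  rows:
    - [0.004,0,-0.006,-0.001,-0.0037,0.002,-1]
    - [0.007,-0.0003,-0.012,-0.001,-0.0037,0.002,-1]
    - [0.011,-0.0005,-0.018,-0.001,-0.0037,0.002,-1]
    - [0.0135,-0.0008,-0.022,-0.001,-0.0037,0.002,-1]
    - [0.0149,-0.0009,-0.024,-0.001,-0.0037,0.002,-1]
    - [0.0149,-0.0009,-0.024,-0.001,-0.0037,0.002,-1]
    - [0.0149,-0.0009,-0.024,-0.001,-0.0037,0.002,-1]
    - [0.0149,-0.0009,-0.024,-0.001,-0.0037,0.002,-1]

```text
time_s: 8.4
ee_pos: [0.4559, -0.0036, 0.091]
eef_rot: [-3.14, 0.528, 3.112]
force: [0.0, 0.2, -1.1]
grip_width: 0.0356
```

```bash
python3 tgt.py 0 78 18
```

```text
t 8.4 TCP slope mm [ 2.8 78.4 22.6] force slope [-0.51  0.18 -0.93] moment [ 0.06  0.14 -0.01] err rot slope deg [-0.02  0.26 -0.09] w 0.03560029496555646
shift [-0.0002 -0.0004 -0.0054] rotvec [ 0.0007  0.0045 -0.0016] q [-0.11  0.01  2.27  0.12  0.34 -1.75]
```

Call:
servo_tool:
  rows:
    - [0,0,-0.001,0.0007,0.0045,-0.0016,-1]
    - [0,-0.0002,-0.002,0.0007,0.0045,-0.0016,-1]
    - [0,-0.0004,-0.003,0.0007,0.0045,-0.0016,-1]
    - [-0.0002,-0.0004,-0.004,0.0007,0.0045,-0.0016,-1]
    - [-0.0002,-0.0004,-0.0045,0.0007,0.0045,-0.0016,-1]
    - [-0.0002,-0.0004,-0.005,0.0007,0.0045,-0.0016,-1]
    - [-0.0002,-0.0004,-0.0054,0.0007,0.0045,-0.0016,-1]
    - [-0.0002,-0.0004,-0.0054,0.0007,0.0045,-0.0016,-1]

```text
time_s: 9.07
ee_pos: [0.4557, -0.004, 0.0856]
eef_rot: [-3.141, 0.523, 3.11]
force: [-0.5, 0.3, -0.4]
grip_width: 0.0358
```

```bash
python3 tgt.py 0 78 16
```

```text
t 9.07 TCP slope mm [-0.1 78.  17.9] force slope [-0.69  0.29 -0.12] moment [ 0.07  0.1  -0.06] err rot slope deg [-0.   -0.01  0.  ] w 0.03579901735406999
shift [ 0.0011 -0.     -0.0016] rotvec [-0.     -0.0001  0.    ] q [-0.11  0.02  2.27  0.12  0.33 -1.76]
```

Call:
servo_tool:
  rows:
    - [0.0002,0,-0.0003,0,0,0,-1]
    - [0.0003,0,-0.0005,0,0,0,-1]
    - [0.0005,0,-0.0008,0,0,0,-1]
    - [0.0007,0,-0.001,0,0,0,-1]
    - [0.0009,0,-0.0013,0,0,0,-1]
    - [0.0011,0,-0.0016,0,0,0,-1]
    - [0.0011,0,-0.0016,0,0,0,-1]
    - [0.0011,0,-0.0016,0,0,0,-1]

```text
time_s: 9.73
ee_pos: [0.4568, -0.004, 0.0839]
eef_rot: [-3.141, 0.523, 3.11]
force: [0.7, -0.2, -0.2]
grip_width: 0.0357
```

```bash
python3 tgt.py 0 78 14
```

```text
t 9.73 TCP slope mm [-0. 78. 16.] force slope [ 0.5  -0.15 -0.5 ] moment [ 0.04  0.13 -0.04] err rot slope deg [-0.   -0.01  0.  ] w 0.03571574290745404
shift [ 0.001  -0.0001 -0.0017] rotvec [-0.0001 -0.0002  0.    ] q [-0.11  0.03  2.27  0.12  0.33 -1.76]
```

Call:
servo_tool:
  rows:
    - [0.0002,0,-0.0003,0,0,0,-1]
    - [0.0003,0,-0.0005,0,0,0,-1]
    - [0.0005,0,-0.0008,0,0,0,-1]
    - [0.0007,0,-0.001,0,0,0,-1]
    - [0.0009,0,-0.0013,0,0,0,-1]
    - [0.001,0,-0.0017,0,0,0,-1]
    - [0.001,0,-0.0017,0,0,0,-1]
    - [0.001,0,-0.0017,0,0,0,-1]

```text
time_s: 10.4
ee_pos: [0.4578, -0.004, 0.0824]
eef_rot: [-3.141, 0.523, 3.11]
force: [-4.3, -1.1, 5.0]
grip_width: 0.0355
```

```bash
python3 tgt.py 0 78 13
```

```text
t 10.4 TCP slope mm [ 0.1 78.1 14.1] force slope [-1.17 -1.25  6.42] moment [-0.11  0.39 -0.05] err rot slope deg [-0.  0.  0.] w 0.035463135926346416
shift [ 0.0004 -0.0001 -0.001 ] rotvec [-0.  0.  0.] q [-0.11  0.03  2.27  0.13  0.32 -1.76]
```

Call:
servo_tool:
  rows:
    - [0.0001,0,-0.0003,0,0,0,-1]
    - [0.0002,0,-0.0005,0,0,0,-1]
    - [0.0002,-0.001,-0.0005,0,0,0,-1]
    - [0.0002,-0.003,-0.0005,0,0,0,-1]
    - [0.0001,-0.006,-0.0005,0,0,0,-1]
    - [0,-0.009,-0.0005,0,0,0,-1]
    - [-0.0001,-0.012,-0.0005,0,0,0,-1]
    - [-0.0002,-0.015,-0.0005,0,0,0,-1]

```text
time_s: 11.07
ee_pos: [0.4578, -0.0188, 0.0821]
eef_rot: [-3.141, 0.524, 3.11]
force: [-4.2, 5.0, 7.0]
grip_width: 0.0355
```

```bash
python3 tgt.py 0 38 13.5
```

```text
t 11.07 TCP slope mm [ 0.4 63.3 13.7] force slope [-0.26  4.9   8.21] moment [ 1.07  0.18 -0.04] err rot slope deg [-0.03  0.03 -0.  ] w 0.035508701171478356
shift [-0.0011 -0.0252 -0.0003] rotvec [-0.0004  0.0005 -0.0003] q [-0.16  0.03  2.27  0.2   0.33 -1.87]
```

Call:
servo_tool:
  rows:
    - [-0.0002,-0.003,-0.0002,0,0,0,-1]
    - [-0.0003,-0.006,-0.0003,0,0,0,-1]
    - [-0.0004,-0.009,-0.0003,-0.0004,0.0005,-0.0003,-1]
    - [-0.0006,-0.0125,-0.0003,-0.0004,0.0005,-0.0003,-1]
    - [-0.0007,-0.016,-0.0003,-0.0004,0.0005,-0.0003,-1]
    - [-0.0009,-0.019,-0.0003,-0.0004,0.0005,-0.0003,-1]
    - [-0.001,-0.022,-0.0003,-0.0004,0.0005,-0.0003,-1]
    - [-0.0011,-0.0252,-0.0003,-0.0004,0.0005,-0.0003,-1]

```text
time_s: 11.73
ee_pos: [0.4568, -0.0438, 0.0821]
eef_rot: [-3.141, 0.524, 3.11]
force: [-5.4, 5.8, 8.0]
grip_width: 0.0357
```

```bash
python3 tgt.py 0 13 13.4;python3 wr.py w4
```

```text
t 11.73 TCP slope mm [ 0.2 38.2 13.7] force slope [-0.85  5.62  9.76] moment [ 1.18  0.15 -0.  ] err rot slope deg [-0.03  0.02 -0.01] w 0.03567300707091261
shift [-0.0008 -0.0252 -0.0003] rotvec [-0.0003  0.0004 -0.0004] q [-0.24  0.04  2.26  0.31  0.34 -2.04]
11.7333 [ 0.4568 -0.0438  0.0821] [-3.1412  0.5238  3.1104] [-0.235  0.036  2.264  0.306  0.341 -2.038] [-5.43  5.8   8.02] 0.03567300707091261
[[ 0.001 -0.965 -0.262  0.077]
 [ 1.     0.001  0.001 -0.001]
 [-0.001 -0.262  0.965 -0.179]
 [ 0.     0.     0.     1.   ]]
```

View pics/w4.png

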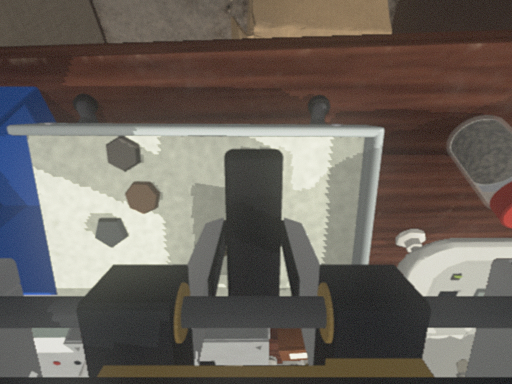

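```bash
cat > kin.py <<'E'
from tgt import *
from scipy.optimize import least_squares
D=[([-1.34958758,.300475174,1.52158474,0,1.32071593,-.0665936],[.15605886,-.52711469,.20488256],[-3.14041,-.0000877,.2878]),
([-.291,-.077,1.674,0,1.544,-.779],[.4068,-.0834,.3209],[3.1413,.0001,2.0591]),
([.513,.332,1.642,.001,1.17,-.021],[.4467,.2936,.1387],[-3.1396,-.0006,2.1042]),
([-.116,-.082,2.283,.099,.424,-1.732],[.4393,-.0031,.1124],[3.1414,.5197,3.1078]),
([-.235,.036,2.264,.306,.341,-2.038],[.4568,-.0438,.0821],[-3.1412,.5238,3.1104])]
def fk(p,q):
    h,a1,L2,a3,L3,d6=p
    r=R.from_euler('z',q[0]); P=np.array([0,0,h]); P=P+r.apply([a1,0,0])
    r2=r*R.from_euler('y',q[1]); P=P+r2.apply([0,0,L2])
    r3=r2*R.from_euler('y',q[2]); P=P+r3.apply([a3,0,L3])
    r5=r3*R.from_euler('z',q[3])*R.from_euler('y',q[4]); r6=r5*R.from_euler('z',q[5])
    P=P+r6.apply([0,0,d6]); return P,r6
def fit():
    # constant tool rotation, sign variants
    def res(p):
        return np.concatenate([fk(p,q)[0]-np.array(t) for q,t,_ in D])
    s=least_squares(res,[.3,0,.4,0,.4,.3]); return s.x,s.fun
p,f=fit()
E
python3 - <<'E'
from kin import *
print(p.round(4),np.abs(f).max())
for q,t,e in D:
    _,r=fk(p,q); Ro=R.from_euler('xyz',e); print((r.inv()*Ro).as_rotvec().round(3),'tool z',r.apply([0,0,1]).round(3),Ro.apply([0,0,1]).round(3))
E
```

```text
[ 0.3801 -0.0662  0.505   0.1282  0.5197  0.4106] 0.03551211015176087
[-0.     0.     1.571] tool z [-0.     0.001 -1.   ] [-0.     0.001 -1.   ]
[-0.    0.    1.57] tool z [ 0.001 -0.    -1.   ] [ 0.  0. -1.]
[-0.000e+00 -1.000e-03  1.571e+00] tool z [-0.003 -0.    -1.   ] [-0.002 -0.    -1.   ]
[-0.   -0.    1.57] tool z [ 0.496 -0.017 -0.868] [ 0.496 -0.017 -0.868]
[-0.     0.     1.572] tool z [ 0.5   -0.016 -0.866] [ 0.5   -0.016 -0.866]
```

```bash
sed -i 's/h,a1,L2,a3,L3,d6=p/h,a1,L2,a3,L3,d6,b=p/; s/r.apply(\[a1,0,0\])/r.apply([a1,b,0])/; s/\[.3,0,.4,0,.4,.3\]/[.3,0,.4,0,.4,.3,.037]/' kin.py
cat >> kin.py <<'E'
RO=R.from_euler('z',np.pi/2)
def ik(P,Rm,q0):
    def res(q):
        a,r=fk(p,q); return np.concatenate([(a-P)*10,(R.from_matrix(Rm).inv()*(r*RO)).as_rotvec()])
    s=least_squares(res,q0); return s.x,np.abs(s.fun).max()
E
python3 - <<'E'
from kin import *
print(p.round(4),np.abs(f).max())
q=D[-1][0]
q2=None
for yy in [38,13,-10,-30,-50,-70,-90,-108]:
    q,e=ik(O+A@[0,yy/1e3,.0135],Rt,q)
    q0=q.copy()
    # alternative: tool spin half turn; 
    out=[]
    for yd in (0,3,6):
        Rz=R.from_rotvec(A[:,2]*np.radians(-yd)).as_matrix()@Rt
        out.append(ik(O+A@[0,yy/1e3,.0135],Rz,q)[0][5].round(3))
    print(yy,q.round(3),e.round(5),out)
E
```

```text
[2.194e-01 4.000e-04 4.239e-01 3.990e-02 4.469e-01 2.695e-01 3.660e-02] 0.0002790582189983737
38 [-0.235  0.037  2.264  0.305  0.341 -2.037] 0.0 [np.float64(-2.037), np.float64(-1.984), np.float64(-1.932)]
13 [-0.31   0.044  2.256  0.398  0.361 -2.189] 0.0 [np.float64(-2.189), np.float64(-2.136), np.float64(-2.084)]
-10 [-0.377  0.054  2.245  0.469  0.382 -2.312] 0.0 [np.float64(-2.312), np.float64(-2.26), np.float64(-2.208)]
-30 [-0.433  0.066  2.233  0.519  0.403 -2.407] 0.0 [np.float64(-2.407), np.float64(-2.355), np.float64(-2.303)]
-50 [-0.487  0.08   2.217  0.56   0.425 -2.491] 0.0 [np.float64(-2.491), np.float64(-2.439), np.float64(-2.386)]
-70 [-0.538  0.096  2.199  0.593  0.448 -2.565] 0.0 [np.float64(-2.565), np.float64(-2.512), np.float64(-2.46)]
-90 [-0.587  0.114  2.179  0.619  0.471 -2.629] 0.0 [np.float64(-2.629), np.float64(-2.577), np.float64(-2.525)]
-108 [-0.629  0.131  2.159  0.636  0.491 -2.68 ] 0.0 [np.float64(-2.68), np.float64(-2.628), np.float64(-2.576)]
```

```bash
cat > t2.py <<'E'
from tgt import *
o,Rc,s=st(); g=np.array([float(a)/1e3 for a in sys.argv[1:4]]); Y=float(sys.argv[4])
Rz=R.from_rotvec(A[:,2]*np.radians(-Y)).as_matrix()@Rt
sh=O+A@g-o['ee_pos']; rv=R.from_matrix(Rz@Rc.T).as_rotvec()
print('q',o['qpos'].round(3),'full',np.r_[sh,rv].round(4))
E
python3 t2.py 0.5 13 13.5 3.5
```

```text
t 11.78 TCP slope mm [ 0.2 37.9 13.7] force slope [-1.18  2.83  9.04] moment [ 0.65  0.19 -0.05] err rot slope deg [-0.03  0.02 -0.01] w 0.03541852824653833
q [-0.236  0.036  2.264  0.307  0.342 -2.04 ] full [-0.0005 -0.0249 -0.      0.0302 -0.0006 -0.0533]
```

Call:
servo_tool:
  rows:
    - [0,-0.003,0,0.0038,0,-0.0067,-1]
    - [-0.0001,-0.006,0,0.0076,0,-0.0133,-1]
    - [-0.0002,-0.009,0,0.0113,-0.0002,-0.02,-1]
    - [-0.0002,-0.0125,0,0.0151,-0.0003,-0.0267,-1]
    - [-0.0003,-0.0155,0,0.0189,-0.0004,-0.0333,-1]
    - [-0.0004,-0.0185,0,0.0227,-0.0005,-0.04,-1]
    - [-0.0005,-0.022,0,0.0265,-0.0005,-0.0467,-1]
    - [-0.0005,-0.025,0,0.0302,-0.0006,-0.0533,-1]

```text
time_s: 12.45
ee_pos: [0.4564, -0.0689, 0.0823]
eef_rot: [3.106, 0.522, 3.04]
force: [-4.9, 5.7, 9.2]
grip_width: 0.0355
```

```bash
python3 t2.py 0.5 -12 13.5 7
```

```text
t 12.45 TCP slope mm [ 0.6 13.1 13.7] force slope [ 0.22  5.53 10.46] moment [1.23 0.16 0.02] err rot slope deg [-0.04  0.01  3.51] w 0.0354955087012705
q [-0.31   0.044  2.255  0.399  0.362 -2.128] full [-0.0008 -0.0251 -0.0002  0.0299 -0.0008 -0.0531]
```

Call:
servo_tool:
  rows:
    - [-0.0001,-0.003,-0.0001,0.0038,0,-0.0067,-1]
    - [-0.0002,-0.006,-0.0002,0.0076,0,-0.0133,-1]
    - [-0.0003,-0.009,-0.0002,0.0113,-0.0002,-0.02,-1]
    - [-0.0004,-0.0125,-0.0002,0.0151,-0.0003,-0.0267,-1]
    - [-0.0005,-0.0155,-0.0002,0.0189,-0.0004,-0.0333,-1]
    - [-0.0006,-0.0185,-0.0002,0.0227,-0.0005,-0.04,-1]
    - [-0.0007,-0.022,-0.0002,0.0265,-0.0005,-0.0467,-1]
    - [-0.0008,-0.025,-0.0002,0.0302,-0.0007,-0.0533,-1]

```text
time_s: 13.12
ee_pos: [0.4556, -0.0936, 0.0822]
eef_rot: [3.071, 0.519, 2.969]
force: [-5.3, 6.3, 9.2]
grip_width: 0.0357
```

```bash
python3 t2.py 0.5 -36 13.5 10;python3 wr.py w5
```

```text
t 13.12 TCP slope mm [  0.6 -11.6  13.6] force slope [-0.14  6.14 10.73] moment [1.31 0.14 0.03] err rot slope deg [-0.06 -0.02  7.02] w 0.03567868005684951
q [-0.382  0.056  2.242  0.474  0.386 -2.199] full [-0.0008 -0.0244 -0.0001  0.025  -0.001  -0.0456]
13.1167 [ 0.4556 -0.0936  0.0822] [3.0709 0.5188 2.9689] [-0.382  0.056  2.242  0.474  0.386 -2.199] [-5.29  6.31  9.22] 0.03567868005684951
[[ 0.001 -0.965 -0.262  0.077]
 [ 1.     0.001  0.001 -0.001]
 [-0.    -0.262  0.965 -0.179]
 [ 0.     0.     0.     1.   ]]
```

View pics/w5.png

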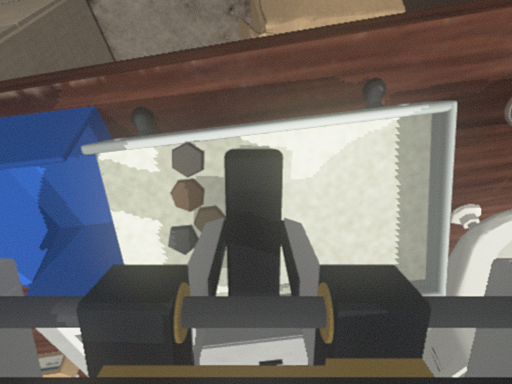

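The four chips are in front of the eraser, at (188,159), (187,194), (207,215) and (183,239). None has slipped past it.

Call:
servo_tool:
  rows:
    - [-0.0001,-0.003,-0.0001,0.0032,0,-0.0057,-1]
    - [-0.0002,-0.006,-0.0001,0.0063,-0.0002,-0.0114,-1]
    - [-0.0003,-0.009,-0.0001,0.0094,-0.0003,-0.0171,-1]
    - [-0.0004,-0.0122,-0.0001,0.0125,-0.0005,-0.0228,-1]
    - [-0.0005,-0.0153,-0.0001,0.0156,-0.0006,-0.0285,-1]
    - [-0.0006,-0.0183,-0.0001,0.0188,-0.0008,-0.0342,-1]
    - [-0.0007,-0.0214,-0.0001,0.022,-0.0009,-0.04,-1]
    - [-0.0008,-0.0244,-0.0001,0.025,-0.001,-0.0456,-1]

```text
time_s: 13.83
ee_pos: [0.4548, -0.1179, 0.0823]
eef_rot: [3.041, 0.514, 2.908]
force: [-4.6, 6.3, 9.2]
grip_width: 0.0357
```

```bash
python3 t2.py 0.5 -61 13.5 10
```

```text
t 13.83 TCP slope mm [  0.5 -35.9  13.7] force slope [ 0.42  6.17 10.4 ] moment [ 1.43  0.03 -0.  ] err rot slope deg [-6.000e-02 -1.000e-02  1.005e+01] w 0.03574638169727335
q [-0.45   0.07   2.227  0.533  0.412 -2.259] full [-0.0008 -0.0251 -0.0002 -0.0013 -0.0001  0.0002]
```

Call:
servo_tool:
  rows:
    - [-0.0001,-0.003,-0.0001,0,0,0,-1]
    - [-0.0002,-0.006,-0.0002,0,0,0,-1]
    - [-0.0003,-0.009,-0.0002,-0.0005,0,0,-1]
    - [-0.0004,-0.0125,-0.0002,-0.0008,0,0,-1]
    - [-0.0005,-0.0155,-0.0002,-0.001,0,0,-1]
    - [-0.0006,-0.0185,-0.0002,-0.001,0,0,-1]
    - [-0.0007,-0.022,-0.0002,-0.001,0,0,-1]
    - [-0.0008,-0.025,-0.0002,-0.001,0,0,-1]

```text
time_s: 14.5
ee_pos: [0.4539, -0.1425, 0.0822]
eef_rot: [3.041, 0.514, 2.909]
force: [-5.8, 6.2, 9.6]
grip_width: 0.0356
```

```bash
python3 t2.py 0.5 -84 13.5 10;python3 wr.py w6
```

```text
t 14.5 TCP slope mm [  0.5 -60.5  13.6] force slope [-0.38  5.98 11.32] moment [ 1.46  0.15 -0.11] err rot slope deg [-0.08 -0.02 10.01] w 0.03559856203538809
q [-0.515  0.088  2.206  0.579  0.44  -2.358] full [-0.0007 -0.0235 -0.0001 -0.0014 -0.0002 -0.0006]
14.5 [ 0.4539 -0.1425  0.0822] [3.041  0.5142 2.9092] [-0.515  0.088  2.206  0.579  0.44  -2.358] [-5.79  6.18  9.61] 0.03559856203538809
[[ 0.001 -0.965 -0.262  0.077]
 [ 1.     0.001  0.001 -0.001]
 [-0.    -0.262  0.965 -0.179]
 [ 0.     0.     0.     1.   ]]
```

View pics/w6.png

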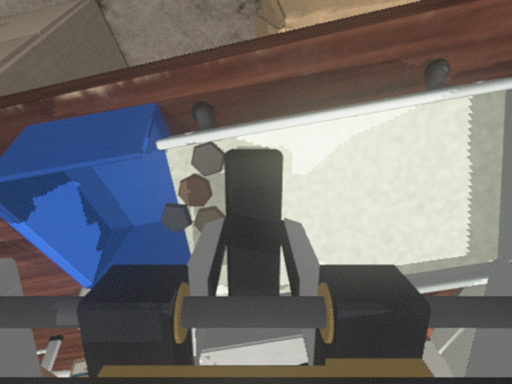

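All four chips are still ahead of the eraser. The blackish one, at (176,217), is at the edge.

Call:
servo_tool:
  rows:
    - [-0.0001,-0.003,0,0,0,0,-1]
    - [-0.0002,-0.006,-0.0001,0,0,0,-1]
    - [-0.0003,-0.009,-0.0001,-0.0005,0,0,-1]
    - [-0.0004,-0.012,-0.0001,-0.0008,0,0,-1]
    - [-0.0005,-0.015,-0.0001,-0.001,0,0,-1]
    - [-0.0006,-0.018,-0.0001,-0.001,0,0,-1]
    - [-0.0007,-0.021,-0.0001,-0.001,0,0,-1]
    - [-0.0007,-0.0235,-0.0001,-0.001,0,0,-1]

```text
time_s: 15.22
ee_pos: [0.4532, -0.1659, 0.0822]
eef_rot: [3.041, 0.514, 2.91]
force: [-5.7, 6.4, 10.0]
grip_width: 0.0354
```

```bash
python3 t2.py 0.5 -106 13.6 10.5;python3 wr.py w7
```

```text
t 15.22 TCP slope mm [  0.5 -83.9  13.6] force slope [-0.14  6.23 11.6 ] moment [ 1.46  0.18 -0.05] err rot slope deg [-0.1  -0.03  9.97] w 0.035416838926521636
q [-0.574  0.109  2.183  0.612  0.467 -2.438] full [-0.0007 -0.0221  0.      0.0031 -0.0005 -0.0088]
15.2167 [ 0.4532 -0.1659  0.0822] [3.0412 0.5141 2.91  ] [-0.574  0.109  2.183  0.612  0.467 -2.438] [-5.72  6.42  9.98] 0.035416838926521636
[[ 0.001 -0.965 -0.262  0.077]
 [ 1.     0.001  0.001 -0.001]
 [-0.    -0.262  0.965 -0.179]
 [ 0.     0.     0.     1.   ]]
```

View pics/w7.png

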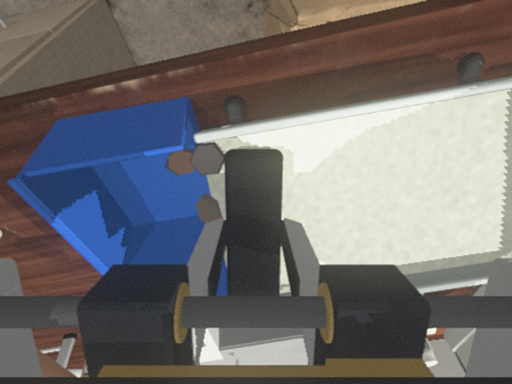

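The blackish chip is down. The brown one (182,161) and the tan one (208,207) are tipping over the edge, and the grey one (207,158) comes next.

Call:
servo_tool:
  rows:
    - [-0.0001,-0.003,0,0,0,-0.001,-1]
    - [-0.0002,-0.006,0,0.001,0,-0.002,-1]
    - [-0.0003,-0.009,0,0.0015,0,-0.003,-1]
    - [-0.0004,-0.012,0,0.002,0,-0.0045,-1]
    - [-0.0005,-0.015,0,0.0025,0,-0.006,-1]
    - [-0.0006,-0.018,0,0.003,-0.0005,-0.0075,-1]
    - [-0.0007,-0.0205,0,0.003,-0.0005,-0.0088,-1]
    - [-0.0007,-0.022,0,0.003,-0.0005,-0.0088,-1]

```text
time_s: 15.93
ee_pos: [0.4525, -0.1878, 0.0823]
eef_rot: [3.037, 0.514, 2.9]
force: [-5.6, 5.9, 9.2]
grip_width: 0.0355
```

```bash
python3 t2.py 0.5 -112 13.6 11;python3 wr.py w8
```

```text
t 15.93 TCP slope mm [   0.5 -105.8   13.7] force slope [-0.4   5.68 10.83] moment [ 1.37  0.14 -0.03] err rot slope deg [-6.000e-02 -1.000e-02  1.049e+01] w 0.035513793925915416
q [-0.625  0.129  2.159  0.634  0.491 -2.491] full [-0.0002 -0.0062 -0.0001  0.0035 -0.0003 -0.0082]
15.9333 [ 0.4525 -0.1878  0.0823] [3.0367 0.5136 2.8995] [-0.625  0.129  2.159  0.634  0.491 -2.491] [-5.58  5.87  9.18] 0.035513793925915416
[[ 0.001 -0.965 -0.262  0.077]
 [ 1.     0.001  0.001 -0.001]
 [-0.    -0.262  0.965 -0.179]
 [ 0.     0.     0.     1.   ]]
```

View pics/w8.png

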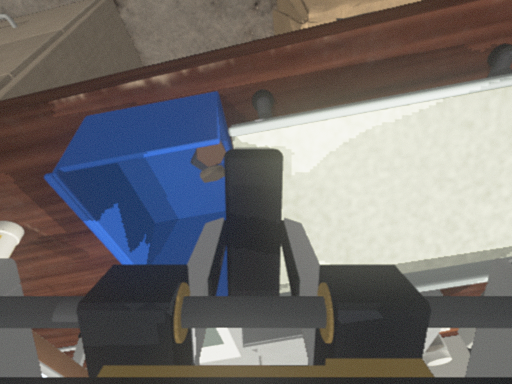

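The brown chip (208,155) and another (213,172) show past the open edge. I'll check their heights.

Run:
```python
from tgt import *
z=np.load('pics/w8.npz'); w=z['w']; im=z['im'].astype(int); S=(w-O)@A*1e3
for u,v in [(200,152),(208,155),(218,157),(213,172),(204,174),(222,165),(195,165),(205,185),(228,140),(222,148)]:
    print((u,v),im[v,u],(w[v,u]*1e3).round(0),S[v,u].round(0))
im2=cv2.imread('pics/w8.png')[90:280,20:300]; cv2.imwrite('pics/w8c.png',cv2.resize(im2,None,fx=2.8,fy=2.8,interpolation=2))
```

```text
(200, 152) [115  94  89] [ 429. -219.   15.] [ -53. -138.  -33.]
(208, 155) [119  97  87] [ 433. -214.   16.] [ -49. -133.  -35.]
(218, 157) [117  99  88] [ 437. -207.   16.] [ -46. -126.  -36.]
(213, 172) [102  98  88] [ 448. -214.   19.] [ -34. -133.  -39.]
(204, 174) [110 103  94] [ 449. -222.   18.] [ -34. -141.  -41.]
(222, 165) [ 63  79 118] [ 455. -209.    4.] [ -36. -127.  -56.]
(195, 165) [79 82 97] [ 445. -229.    9.] [ -42. -147.  -46.]
(205, 185) [ 53  91 160] [ 473. -230.    4.] [ -19. -147.  -65.]
(228, 140) [ 57  73 107] [ 421. -195.   19.] [ -58. -114.  -26.]
(222, 148) [118  98  85] [ 432. -203.   12.] [ -52. -121.  -37.]
```

View pics/w8c.png

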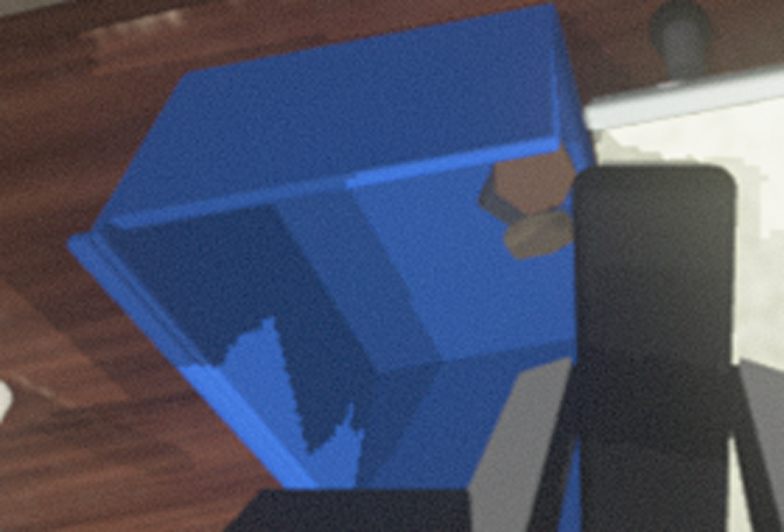

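Call:
servo_tool:
  rows:
    - [0,-0.002,0,0.001,0,-0.002,-1]
    - [-0.0001,-0.004,0,0.002,0,-0.004,-1]
    - [-0.0002,-0.006,0,0.0035,0,-0.008,-1]
    - [-0.0002,-0.006,0,0.0035,0,-0.008,-1]
    - [-0.003,-0.006,0.005,0.0035,0,-0.008,-1]
    - [-0.01,-0.006,0.017,0.0035,0,-0.008,-1]
    - [-0.02,-0.006,0.035,0.0035,0,-0.008,-1]
    - [-0.03,0.0,0.055,0.0035,0,-0.008,-1]

```text
time_s: 16.65
ee_pos: [0.4218, -0.1882, 0.1374]
eef_rot: [3.033, 0.511, 2.889]
force: [0.1, 0.2, -0.4]
grip_width: 0.0358
```

Call:
servo_tool:
  rows:
    - [0,0.02,0.02,0,0,0,-1]
    - [0,0.05,0.04,0,0,0.03,-1]
    - [0,0.085,0.06,0,0,0.06,-1]
    - [0,0.12,0.06,0,0,0.06,-1]
    - [0,0.155,0.06,0,0,0.06,-1]
    - [0,0.19,0.06,0,0,0.06,-1]
    - [0,0.225,0.06,0,0,0.06,-1]
    - [0,0.26,0.06,0,0,0.06,-1]

```text
time_s: 17.32
ee_pos: [0.4215, 0.0734, 0.1981]
eef_rot: [3.032, 0.513, 2.948]
force: [0.6, 0.1, -0.2]
grip_width: 0.0353
```

Run:
```python
from tgt import *
o,_,_=st(); print(o['ee_pos'].round(4),o['eef_rot'].round(3),o['qpos'].round(2))
p=cams.camera('top'); save(p,'t2.png')
a=cv2.imread('pics/t2.png')[130:260,90:420]; cv2.imwrite('pics/t2c.png',cv2.resize(a,None,fx=2.4,fy=2.4,interpolation=2))
a=cv2.imread('pics/t2.png')[180:240,290:355]; cv2.imwrite('pics/t2d.png',cv2.resize(a,None,fx=9,fy=9,interpolation=2))
p=cams.camera('side'); save(p,'s2.png')
a=cv2.imread('pics/s2.png')[110:340,150:400]; cv2.imwrite('pics/s2c.png',cv2.resize(a,None,fx=2.5,fy=2.5,interpolation=2))
```

```text
t 17.32 TCP slope mm [ 24.4 154.2 133.7] force slope [ 0.46  0.1  -0.45] moment [-0.08  0.11 -0.07] err rot slope deg [-1.71 -0.13  8.07] w 0.03530429846791626
[0.4215 0.0734 0.1981] [3.032 0.513 2.948] [ 0.11 -0.26  2.2  -0.07  0.68 -1.25]
```

View pics/t2c.png

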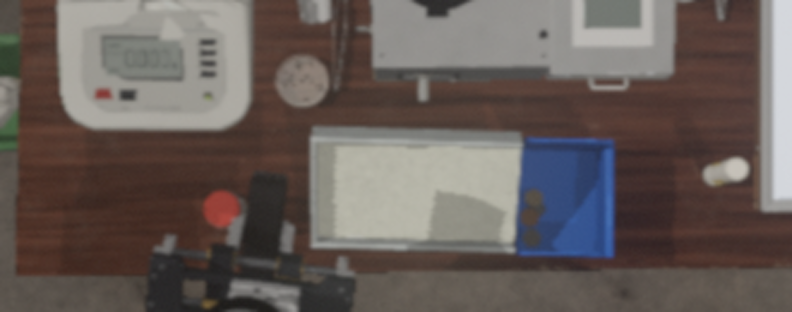

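View pics/t2d.png

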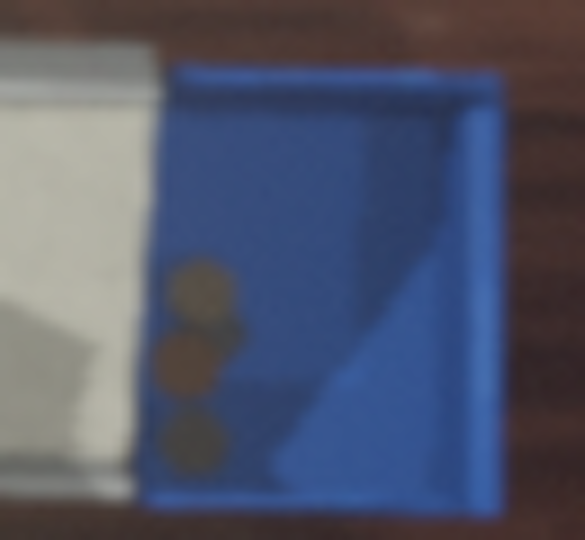

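View pics/s2c.png

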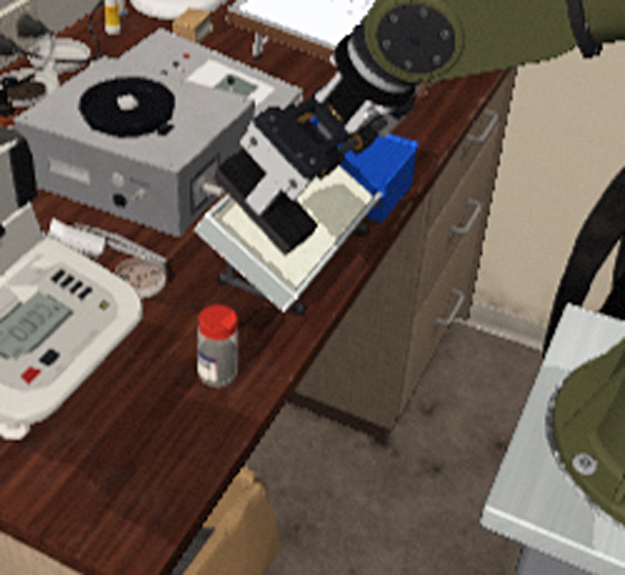

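The plate is empty and four chips are in the tray, with the dark one partly under the tan and brown ones. Next I'll return the eraser.

```bash
cat > t3.py <<'E'
from h import *
import sys
o=ctrl.get_obs(); Rc=R.from_euler('xyz',o['eef_rot']); 
g=np.array([.4475,.290,float(sys.argv[1])]); print((g-o['ee_pos']).round(4),(R.from_euler('xyz',[np.pi,0,2.091])*Rc.inv()).as_rotvec().round(4),o['force'].round(2),o['grip_width'],o['time_s'])
E
python3 t3.py 0.08
```

```text
[ 0.0263  0.2133 -0.1177] [ 0.2155  0.495  -0.8709] [0.08 0.33 0.07] 0.0355247367391769 17.4167
```

Call:
servo_tool:
  rows:
    - [0.003,0.025,0.01,0.021,0.049,-0.087,-1]
    - [0.006,0.055,0.01,0.043,0.099,-0.174,-1]
    - [0.01,0.09,0.01,0.065,0.149,-0.261,-1]
    - [0.015,0.125,0,0.086,0.198,-0.348,-1]
    - [0.02,0.155,-0.01,0.108,0.248,-0.436,-1]
    - [0.024,0.185,-0.02,0.13,0.297,-0.523,-1]
    - [0.026,0.205,-0.03,0.151,0.347,-0.61,-1]
    - [0.026,0.213,-0.05,0.172,0.396,-0.697,-1]

```text
time_s: 18.08
ee_pos: [0.4481, 0.2921, 0.1482]
eef_rot: [3.084, 0.09, 2.26]
force: [-0.8, 0.5, 0.5]
grip_width: 0.0358
```

```bash
python3 t3.py 0.035
```

```text
[-0.0006 -0.0021 -0.1132] [ 0.0413  0.0981 -0.1715] [-0.8   0.52  0.49] 0.03579029516857857 18.0833
```

Call:
servo_tool:
  rows:
    - [0,-0.001,0,0.014,0.033,-0.057,-1]
    - [-0.0006,-0.002,-0.01,0.028,0.066,-0.115,-1]
    - [-0.0006,-0.002,-0.03,0.0413,0.0981,-0.1715,-1]
    - [-0.0006,-0.002,-0.055,0.0413,0.0981,-0.1715,-1]
    - [-0.0006,-0.002,-0.08,0.0413,0.0981,-0.1715,-1]
    - [-0.0006,-0.002,-0.1,0.0413,0.0981,-0.1715,-1]
    - [-0.0006,-0.002,-0.112,0.0413,0.0981,-0.1715,-1]
    - [-0.0006,-0.002,-0.113,0.0413,0.0981,-0.1715,-1]

```text
time_s: 18.75
ee_pos: [0.4469, 0.289, 0.0331]
eef_rot: [-3.138, -0.0, 2.09]
force: [-0.4, -0.2, -0.7]
grip_width: 0.0358
```

```bash
python3 t3.py 0.0145
```

```text
[ 0.0006  0.001  -0.0186] [ 0.0016 -0.0032  0.0005] [-0.42 -0.22 -0.74] 0.035838728602444206 18.75
```

Call:
servo_tool:
  rows:
    - [0,0.0005,-0.003,0.0016,-0.0032,0.0005,-1]
    - [0.0005,0.001,-0.006,0.0016,-0.0032,0.0005,-1]
    - [0.0006,0.001,-0.009,0.0016,-0.0032,0.0005,-1]
    - [0.0006,0.001,-0.012,0.0016,-0.0032,0.0005,-1]
    - [0.0006,0.001,-0.0145,0.0016,-0.0032,0.0005,-1]
    - [0.0006,0.001,-0.0165,0.0016,-0.0032,0.0005,-1]
    - [0.0006,0.001,-0.0175,0.0016,-0.0032,0.0005,-1]
    - [0.0006,0.001,-0.018,0.0016,-0.0032,0.0005,-1]

```text
time_s: 19.42
ee_pos: [0.4475, 0.29, 0.0153]
eef_rot: [-3.142, -0.0, 2.091]
force: [-4.2, -1.6, 8.7]
grip_width: 0.0356
```

```bash
python3 t3.py 0.0137
```

```text
[ 0.      0.     -0.0016] [ 0.     -0.0001 -0.0001] [-4.17 -1.61  8.72] 0.03564972872224441 19.4167
```

Call:
servo_tool:
  rows:
    - [0,0,0.0003,0,0,0,-1]
    - [0,0,0.0003,0,0,0,0]
    - [0,0,0.0003,0,0,0,0.3]
    - [0,0,0.0003,0,0,0,0.4]
    - [0,0,0.0003,0,0,0,0.4]
    - [0,0,0.0003,0,0,0,0.4]
    - [0,0,0.005,0,0,0,0.4]
    - [0,0,0.02,0,0,0,0.4]

```text
time_s: 20.08
ee_pos: [0.4465, 0.2894, 0.0341]
eef_rot: [-3.138, -0.0, 2.091]
force: [-0.8, -0.1, -0.6]
grip_width: 0.0658
```

Call:
servo_tool:
  rows:
    - [0,0,0.03,0,0,0,0.4]
    - [0,0,0.06,0,0,0,0.4]
    - [0,0,0.09,0,0,0,0.4]
    - [-0.01,0,0.12,0,0,0,0.4]
    - [-0.02,0,0.15,0,0,0,0.4]
    - [-0.03,0,0.17,0,0,0,0.4]
    - [-0.04,0,0.18,0,0,0,0.4]
    - [-0.04,0,0.18,0,0,0,0.4]

```text
time_s: 20.75
ee_pos: [0.4062, 0.2899, 0.217]
eef_rot: [3.141, -0.0, 2.092]
force: [-0.6, -0.3, 0.4]
grip_width: 0.0656
```

```bash
python3 wr.py w9
python3 - <<'E'
from h import *
z=np.load('pics/w9.npz'); w=z['w']; im=z['im'].astype(int)
m=(im.max(2)<70)&(w[...,2]>0.024)&(w[...,2]<0.04)&(w[...,1]>0.2)&(w[...,1]<.38)&(w[...,0]<.55)&(w[...,0]>.35)
P=w[m]; print(len(P),np.median(P[:,2])); print(cv2.minAreaRect((P[:,:2]*1000).astype(np.float32)))
p=cams.camera('top'); save(p,'t3.png'); W=cloud(p)
a=cv2.imread('pics/t3.png')[130:260,90:420]; cv2.imwrite('pics/t3c.png',cv2.resize(a,None,fx=2.4,fy=2.4,interpolation=2))
for v,u in [(212,311),(221,310),(229,311),(216,316)]: print(u,v,p['image'][v,u],W[v,u].round(3))
for t in ('jar','seed_dish','glue'): print(t,[(np.array(r['box'])*[512,384]*2 if 0 else (np.array(r['box'])*np.array([512,384,512,384])).round(0)) for r in cams.spot_in(p,t)[:1]])
print(ctrl.get_obs()['joint_vel'].round(3),ctrl.get_obs()['time_s'])
E
```

```text
20.75 [0.4062 0.2899 0.217 ] [ 3.1405e+00 -3.0000e-04  2.0917e+00] [0.546 0.176 1.647 0.    1.318 0.025] [-0.64 -0.27  0.44] 0.0655676019771768
[[ 0.001 -0.965 -0.263  0.076]
 [ 1.     0.001 -0.    -0.001]
 [ 0.001 -0.263  0.965 -0.179]
 [ 0.     0.     0.     1.   ]]
1990 0.03147750375884756
((445.870361328125, 289.66546630859375), (32.047019958496094, 104.14970397949219), 29.428743362426758)
311 212 [87 80 71] [ 0.457 -0.212  0.019]
310 221 [82 68 59] [ 0.432 -0.21   0.014]
311 229 [69 66 63] [ 0.411 -0.214  0.003]
316 216 [64 69 82] [ 0.446 -0.227  0.009]
jar [array([175., 208., 195., 224.])]
seed_dish [array([107., 204., 144., 232.])]
glue [array([385., 195., 400., 207.])]
[ 0.     0.002 -0.001  0.002  0.001  0.003] 21.0
```

View pics/t3c.png

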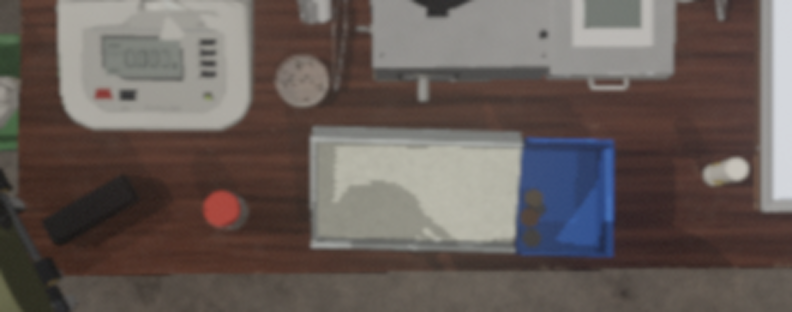

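View pics/w9.png

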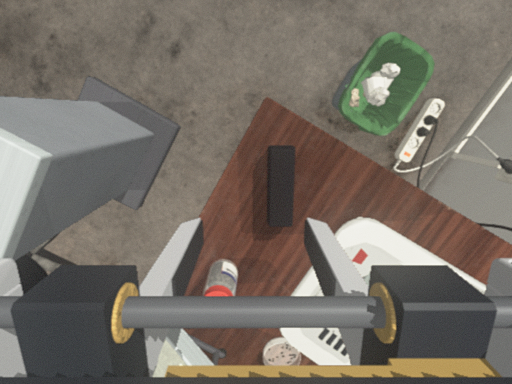

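The eraser lies flat where it started, with its top at z 31.5 mm. The plate is clear, the four chips are in the tray at z 3 to 19 mm, and the bystanders haven't moved. Handing in.

```bash
python3 -c "
from station import hand_in
print(hand_in())"
```

```text
the job is handed in; nothing more can be done
None
```

I wiped all four chips off the plate into the blue tray with the eraser and put the eraser back flat on the desk. I let go of it, and the job was handed in at 21 s on the clock.

- **Pressure:** At the readings taken after each move, the force square to the plate was about 8 to 12 N during the stroke. I had no readings in between.
- **Stroke:** The eraser stayed flat and pressed from the closed end to past the open end. Partway along I turned it 10 to 11° in the plane of the plate, because the last wrist joint would otherwise have passed its range.
- **Start position:** The stroke started with the eraser's back edge about 14 mm from the closed rim, to keep the finger clear of it. No chips were behind that line.
- **Last checks:** The plate is empty and the eraser is within about 1 mm and 0.5° of where it started. The jar, seed dish and glue stick look unmoved in the top picture.
- **Less certain:** The blackish chip in the tray is partly hidden under the tan and brown ones, so I identified it from a dark patch between them.
- **Disagreed:** In the last picture the detector put the seed dish where the eraser is. The picture itself shows the dish in its place.

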